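# Make the bread guillotine safe

### The arm

A 6-joint arm with a two-finger parallel gripper is mounted at the origin on the work surface. World frame = base frame: x ahead of the robot, y to its left, z up, the work surface at z = 0. Lengths are in m, angles in rad, forces in N, time in s.
With the tool pointing down it reaches from about 0.375 to 0.975 m from the base axis. Payload 3.8 kg.
Tool frame: the origin (TCP) lies at the very end of the fingers, on their centre line; the grasp point (between the pads) lies behind it (manip.grip_point_offset is the z of the grasp point in the tool frame, in m); z points along the fingers, y is the line along which they close (so a half turn about z gives the same grasp; the last joint's range is limited). The gripper opens to 85 mm and grips with 20 to 120 N. Pads are 22 mm wide; open, the fingers measure 114 mm over their backs; the gripper's body (76 mm by 85 mm) begins 54 mm behind the grasp point. The pads swing forward as they close: fully open they stand 13 mm farther back than shut.
Start: joints at [1.067, 0.264, 1.604, -0, 1.274, -0.037], TCP at [0.304, 0.603, 0.231] pointing down, gripper open.
Joint ranges: [-2.63, 2.63], [-0.94, 2.18], [0.31, 2.57], [-1.31, 4.45], [0, 2.66], [-2.55, 2.55]. Speed limits (rad/s): [2.57, 2.57, 3.14, 3.14, 3.14, 3.14].

### API

Orientations are given as a rotation vector (axis times angle).
In Python, from station import manip, optics gives the robot as it stands.
- The arm moves only by the tool jog_arm, never from a script. Its argument "plan" is a list of rows, each a list of 7 numbers: the opening, from -1 (shut) to 1 (fully open), then the shift along the world's x, y, z in cm, then the turn, a rotation vector about the world's x, y, z in degrees. In form: [[fingers, x, y, z, ax, ay, az], ...]. A call has exactly 5 rows; each row is the pose to reach, as a shift and turn from the pose commanded when the call began; what a row does not reach only later rows make up. A row lasts 1/8 s, in which the tool goes at most 62.5 mm and 10.7 degrees, less where a joint would pass 70% of its speed; a pose out of reach is approached as far as the arm can. A call with a gripper value outside its range is refused whole. The fingers move at their own pace and stop on an object; the grip force is fixed at half the most. Time passes only in rows, so rows that repeat a pose let the fingers close, or fill a call up. It gives the time, the measured TCP pose, the force, the opening and the grip force at its end, in the units of the state.
- manip.get_obs(): the state, without advancing time (a new reading comes with each control period).
- optics.camera(name): name is "side" or "top"; returns a dict with "img" (420x560x3 uint8, blue, green, red), "depth" (420x560 float32, m along the optical axis (not along the pixel's ray), 0 where there is no reading), "camera_matrix" (3x3 intrinsics, pixels), "world_from_camera" (4x4, takes a point from camera to world coordinates). Camera axes: x right, y up, looking along -z (the intrinsics and any distortion apply to the point x, -y, -z); pixel columns grow to the right and rows downward; lengths in m; the calibration is good to about 2 mm. A picture is of the moment at which its call begins.
- manip.sign_off(): hands the job in; it is judged then, once.
Trained networks look in the newest picture that a camera, given by its name, has taken for a name from the list of things; names that differ only in an ending like _2 or _b are one class to them, and where a whole thing is asked for, a point or a joint stands for the part that bears it (a point fixed in the world has none). Each returns a list of dicts, best first, with "p" (0 to 1); they miss things now and then, are a little off and sometimes report something else, mostly with a low value. They report only what shows in the picture. A call takes as long as a camera call.
- optics.spot_in(camera, query): "xyz" ([x, y, z] in m, in world coordinates, good to about 4 mm: the middle of the surface that is visible of it).
- optics.spot_point(camera, query): "xyz" ([x, y, z] in m, in world coordinates, good to about 4 mm: a listed point, or the origin of a listed thing).
The state is a dict: "time": time; "joints": joint angles; "joint_velocities": joint speeds; "tau": joint torques, N m; "tcp_pos": TCP position; "tcp_rot": TCP orientation; "wrist_force": force on the tool from outside, world axes, zero at the start; "wrist_torque": the same for the moment, N m; "gripper_width": opening from 0.0 (shut) to 1.0 (fully open); "grasp_force": force on a finger pad.
Only numpy, scipy, OpenCV 4.12 (cv2) and the standard library are available. Lean on these libraries where they do the work, as an engineer would, in place of code of your own. Each camera call takes 0.05 s, during which the arm holds its last target. There are 200 camera calls.

### The job

Make the bread cutter safe for the night, pushing with one fingertip: gently push the blade arm down by its wooden handle until it rests fully on its block, then push the little swivel catch round by its peg until it lies square across the top of the lowered arm, against its stop. Do not pinch or lift anything, never touch the bare blade, do not drag the cutter about, and leave everything else on the table where it is.

Things in the scene. Friction and masses are not known exactly. Their poses are not given: they have to be found in the camera images.
- cutter: Bread cutter: beech board 365 x 180 mm, top at 35, loose on rubber feet, about 4 kg. Origin on the table, on the mid-line (blade slot), 25 mm in from the handle end. x runs along the slot to the pivot end, y to the catch post's side, z up. Handle end nearest. In mm: rest block (firm, rubber-topped) at x -10, top 59; catch post at x 5, y 45; portion stop plate 78 tall at y 88, x 25 to 285.
- handle: Dark wooden grip, 122 mm long, 30 mm thick, on the blade arm's free end. Origin: its centre, 405 mm from the arm's level pivot bolt, which is at cutter x = 310, y = 0, z = 70 mm; its x axis points along the arm to the pivot. Starts 0.22 to 0.34 m up; arm fully down = level, this centre 70 mm above the table at cutter x = -95 mm. Stiff pivot: it stays where left and needs some 3 N to push down.
- blade: The bare blade: a steel strip 250 mm long and 40 mm deep hanging under the blade arm (a steel bar 12 mm wide, 22 mm high, top 81 mm above the table when down), from 30 to 280 mm from the pivot bolt. Origin on the arm's centre line at the blade's handle end, 125 mm from the handle's centre; x along the arm to the pivot. It goes down into the board's slot. Not to be touched.
- catch (a joint): Angle of the swivel catch about its upright post, rad: 0 = its bar lies parallel to the arm and points to the pivot end; negative = it is swung outwards, away from the arm; +1.571 = square across the top of the arm, against its stop (safe position). Growing values are clockwise seen from above. Light friction, about 1 N at the peg; it stays where it is left.
- catch_pivot (a point): On the catch's upright axis, 90 mm above the table (the underside of its bar). The bar is a steel strip 6 mm thick and 14 mm wide reaching 82 mm out from the axis; when closed it passes 9 mm above the lowered arm.
- catch_peg: Finger peg standing up near the free end of the catch's bar: a steel pin 10 mm thick, 75 mm from the catch's axis, from 96 to 127 mm above the table. Origin in its middle, 109.5 mm above the table; its x axis points along the bar, away from the catch's axis.
- half_baguette: Half a baguette lying flat, 230 mm long, 65 mm thick. Bystander; origin centre of its underside.
- jam_jar: Jar of dark jam with brass lid, 67 mm wide, 96 mm tall, beside the cutter. Bystander; origin centre of its underside.
- honey_jar: Jar of honey with brass lid, 67 mm wide, 96 mm tall, beside the cutter. Bystander; origin centre of its underside.
- truffle_tray: White tray 200 x 140 mm with twelve chocolate truffles, 37 mm tall. Bystander; origin centre of its underside.
- crumb_brush: Flat wooden-handled brush for crumbs, about 200 mm long, lying beside the cutter. Bystander.
- coffee_can: Steel coffee can, 84 mm wide, 130 mm tall. Bystander; origin centre of its underside.

How it is judged:
By the outcome, as a careful person would: the job done as asked, in the order asked, and still so for the second after the job is handed in, with the robot touching nothing.
It also fails if it takes over 56 s, if anything falls off the work surface, if the arm or the gripper's body presses on something with over 40 N, if the wrist force passes 120 N, or if a joint passes its speed limit or range.

## Working session

There is one attempt and no reset: what is moved stays moved. The work goes in short steps, Python scripts to look and compute and a tool call to move; the robot and the scene stay as the last step left them, time stands still between calls to the robot, and variables do not carry over. Pictures are saved under pics/ and viewed, at most 10 in all, crops included, and the job is handed in when it is done.

Besides the shell and the picture viewer there is one more tool, called after "Call:" in YAML: its name, and indented under it one key for each argument. jog_arm: Moves the arm, as the interface text tells. Its arguments: {"type":"object","properties":{"plan":{"type":"array","items":{"type":"array","items":{"type":"number"}}}},"required":["plan"]}

```bash
mkdir -p pics; python3 - <<'E'
from station import manip, optics
import cv2, numpy as np
ims=[]
for c in("side","top"):
    d=optics.camera(c); cv2.imwrite(f"pics/{c}0.png",d["img"])
    print(c,np.round(d["world_from_camera"],3).tolist())
    for q in["handle","blade","catch","catch_pivot","catch_peg","cutter","half_baguette","jam_jar","honey_jar","truffle_tray","crumb_brush","coffee_can"]:
        for f in("spot_point","spot_in"):
            if f=="spot_in" and q not in("handle","catch_peg","crumb_brush"):continue
            try:r=getattr(optics,f)(c,q)
            except Exception as e: print(q,e);continue
            print(c,q,f,[(np.round(x["xyz"],3).tolist(),round(x["p"],2)) for x in r[:2]])
o=manip.get_obs();print(o["time"],o["tcp_pos"],o["tcp_rot"],manip.grip_point_offset)
E
```

```text
side [[0.856, 0.259, -0.448, -0.065], [-0.517, 0.428, -0.741, -1.075], [-0.0, 0.866, 0.5, 0.843], [0.0, 0.0, 0.0, 1.0]]
side handle spot_point [([0.449, 0.025, 0.23], 0.66), ([0.423, 0.534, 0.002], 0.17)]
side handle spot_in [([0.447, 0.014, 0.233], 0.9), ([0.627, -0.212, 0.022], 0.5)]
side blade spot_point [([0.555, -0.015, 0.179], 0.94)]
catch it knows: blade, catch_peg, catch_pivot, coffee_can, crumb_brush, cutter, half_baguette, handle, honey_jar, jam_jar, truffle_tray
side catch_pivot spot_point [([0.528, 0.042, 0.085], 0.42)]
side catch_peg spot_point [([0.545, 0.174, -0.001], 0.4)]
side catch_peg spot_in []
side cutter spot_point [([0.507, 0.005, 0.0], 0.59)]
side half_baguette spot_point []
side jam_jar spot_point [([0.544, 0.174, -0.001], 0.94)]
side honey_jar spot_point [([0.464, -0.161, -0.001], 0.72), ([0.43, -0.519, -0.002], 0.52)]
side truffle_tray spot_point [([0.434, -0.519, -0.0], 0.62)]
side crumb_brush spot_point [([0.618, -0.198, -0.002], 0.95)]
side crumb_brush spot_in [([0.629, -0.214, 0.016], 0.93), ([0.546, 0.049, 0.093], 0.53)]
side coffee_can spot_point [([0
[... 592 characters left out ...]
]
top catch_peg spot_point []
top catch_peg spot_in []
top cutter spot_point [([0.509, -0.001, 0.0], 0.7)]
top half_baguette spot_point [([0.728, 0.106, 0.004], 0.62)]
top jam_jar spot_point [([0.55, 0.177, -0.001], 0.59)]
top honey_jar spot_point [([0.466, -0.168, -0.002], 0.69)]
top truffle_tray spot_point [([0.528, 0.039, 0.087], 0.74), ([0.43, -0.52, -0.001], 0.65)]
top crumb_brush spot_point [([0.614, -0.198, -0.002], 0.77), ([0.43, -0.52, 0.001], 0.66)]
top crumb_brush spot_in [([0.633, -0.206, 0.018], 0.93), ([0.42, 0.507, 0.131], 0.19)]
top coffee_can spot_point [([0.42, 0.527, -0.0], 0.83)]
1.5 [0.30376845 0.60279392 0.23127514] [7.26584535e-01 3.05640742e+00 1.65964999e-05] -0.0187
```

View pics/side0.png

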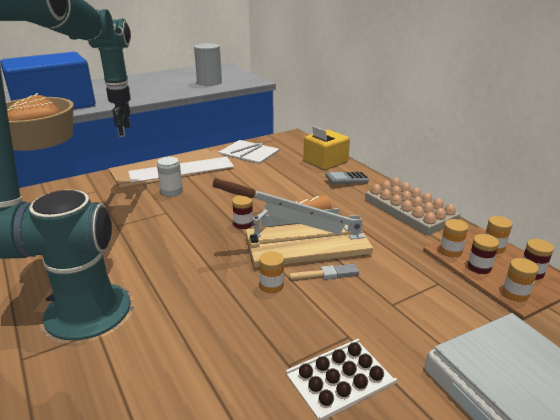

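View pics/top0.png

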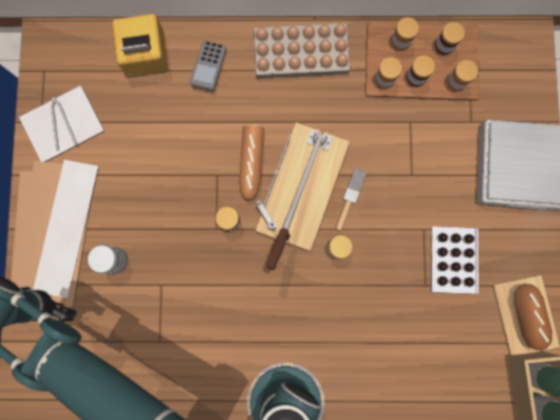

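The side view shows the handle at about (233,188) and the cutter around (305,235). In the top view the handle is at (278,249), the catch post near (272,226), and the bar runs outwards to about (260,205), with the jam jar at (227,218). I'll zoom in to measure the yaw and the peg.

```bash
python3 - <<'E'
from station import manip, optics
import cv2, numpy as np
d=optics.camera("top");K=d["camera_matrix"];T=d["world_from_camera"];D=d["depth"]
r,c=np.mgrid[0:420,0:560]
P=np.stack([(c-K[0,2])/K[0,0]*D,-(r-K[1,2])/K[1,1]*D,-D,np.ones_like(D)],-1)@T.T
X=P[...,:3]
m=(D>0)&(abs(X[...,2]-.035)<.006)&(c>245)&(c<355)&(r>115)&(r<255)
q=X[m][:,:2].astype(np.float32); print("board",cv2.minAreaRect(q),len(q))
# catch region
m=(D>0)&(X[...,2]>.085)&(X[...,2]<.135)&(np.hypot(X[...,0]-.528,X[...,1]-.041)<.1)
for a,b in zip(np.argwhere(m),X[m]): print(a[1],a[0],np.round(b*1000).astype(int).tolist(),end=";")
m=(D>0)&(X[...,2]>.18)&(np.hypot(X[...,0]-.449,X[...,1]-.022)<.09)
q=X[m];print("\nhandle",q.mean(0),np.ptp(q,0)); print(np.linalg.svd(q-q.mean(0),full_matrices=0)[2][0])
im=d["img"][110:280,220:360];top=cv2.resize(im,None,fx=3,fy=3,interpolation=cv2.INTER_CUBIC)
s=optics.camera("side")["img"][170:270,190:390];s=cv2.resize(s,(800-420,190))
s2=optics.camera("side")["img"][195:265,225:315];s2=cv2.resize(s2,(380,296),interpolation=cv2.INTER_CUBIC)
cv2.imwrite("pics/z.png",np.hstack([top,np.vstack([s,s2,np.zeros((510-486,380,3),np.uint8)])]))
E
```

```text
board ((0.6568675637245178, -0.03065575659275055), (0.2807494103908539, 0.3856993615627289), 79.00920104980469) 5088
258 200 [594, 80, 125];259 200 [593, 77, 126];257 201 [590, 83, 126];258 201 [591, 80, 126];259 201 [590, 76, 132];260 201 [591, 74, 125];257 202 [588, 83, 125];258 202 [588, 80, 124];259 202 [588, 77, 125];260 202 [588, 74, 125];261 202 [593, 72, 89];257 203 [588, 84, 99];258 203 [585, 80, 123];259 203 [585, 77, 122];260 203 [586, 74, 119];261 203 [589, 72, 93];257 204 [585, 84, 99];258 204 [584, 81, 106];259 204 [584, 78, 109];260 204 [585, 75, 102];261 204 [585, 72, 100];258 205 [583, 81, 93];259 205 [583, 78, 97];260 205 [582, 75, 99];261 205 [583, 72, 94];262 205 [582, 69, 100];259 206 [580, 78, 94];260 206 [580, 75, 95];261 206 [580, 72, 92];262 206 [579, 69, 101];263 206 [579, 66, 99];259 207 [576, 78, 99];260 207 [577, 75, 94];261 207 [577, 72, 98];262 207 [576, 69, 101];263 207 [576, 66, 100];264 207 [578, 63, 89];260 208 [574, 75, 97];261 208 [574, 72, 99];262 208 [574, 69, 93];264 208 [574, 63, 96];260 209 [571, 75, 91];261 209 [571, 72, 97];262 209 [571, 69
[... 2029 characters left out ...]
70 225 [523, 45, 101];271 225 [522, 42, 106];272 225 [522, 39, 105];273 225 [523, 36, 101];274 225 [523, 33, 102];275 225 [523, 30, 100];269 226 [520, 48, 102];270 226 [520, 45, 100];271 226 [519, 42, 106];272 226 [520, 39, 103];273 226 [520, 36, 96];274 226 [520, 33, 98];275 226 [520, 30, 96];270 227 [516, 45, 105];271 227 [518, 42, 94];272 227 [517, 39, 99];273 227 [517, 36, 102];274 227 [517, 33, 96];271 228 [515, 42, 90];272 228 [513, 39, 105];276 228 [515, 28, 85];272 229 [512, 39, 90];274 229 [512, 33, 87];272 230 [509, 39, 86];275 230 [508, 30, 102];275 231 [506, 30, 91];
handle [0.45284582 0.01747976 0.23748899] [0.14382544 0.06427488 0.07558456]
[-0.87147544  0.31710923  0.37412871]
```

View pics/z.png

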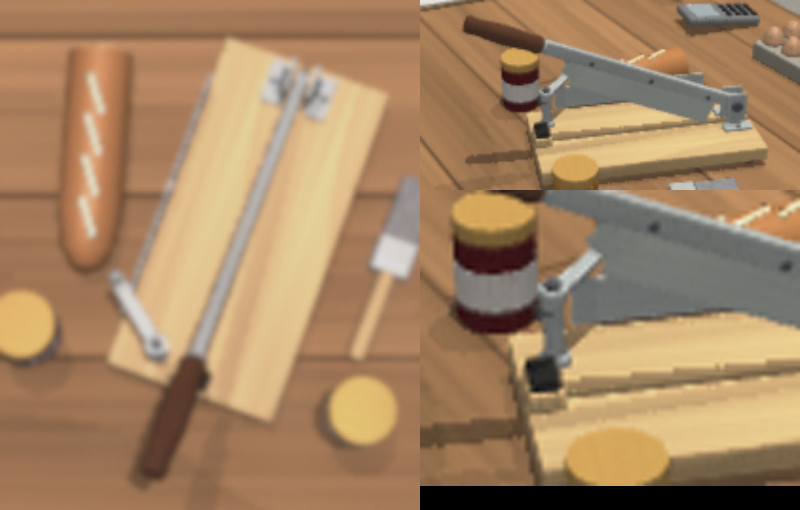

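The zoomed view confirms a yaw of about -20°. The post is at (0.526, 0.041) and the peg at about (0.589, 0.079), swung outwards. The bar clears the arm's path.

Call:
jog_arm:
  plan:
    - [-1,0,0,4,0,0,0]
    - [-1,1,-5,7,0,0,0]
    - [-1,3,-11,7,0,0,0]
    - [-1,5,-17,7,0,0,0]
    - [-1,6.5,-23,7,0,0,0]

```text
time: 2.28
tcp_pos: [0.3691, 0.3719, 0.3016]
tcp_rot: [0.726, 3.056, 0.001]
wrist_force: [1.3, 0.2, -1.2]
gripper_width: -0.005
grasp_force: 0.0
```

Call:
jog_arm:
  plan:
    - [-1,2,-6,0,0,0,0]
    - [-1,3.5,-12,0,0,0,0]
    - [-1,5,-18,0,0,0,0]
    - [-1,6.5,-24,0,0,0,0]
    - [-1,7.5,-30,0,0,0,0]

```text
time: 2.9
tcp_pos: [0.4439, 0.0717, 0.3017]
tcp_rot: [0.726, 3.055, 0.001]
wrist_force: [0.8, -0.1, 0.3]
gripper_width: -0.0
grasp_force: 0.0
```

Call:
jog_arm:
  plan:
    - [-1,0.5,-2.6,0,0,0,0]
    - [-1,0.9,-5.2,0,0,0,0]
    - [-1,0.9,-5.2,-2,0,0,0]
    - [-1,0.9,-5.2,-4,0,0,0]
    - [-1,0.9,-5.2,-4,0,0,0]

```text
time: 3.52
tcp_pos: [0.4513, 0.0215, 0.2597]
tcp_rot: [-0.726, -3.053, 0.001]
wrist_force: [0.1, -0.1, 0.3]
gripper_width: 0.001
grasp_force: 0.0
```

```bash
python3 - <<'E'
from station import manip, optics
import cv2
a=optics.camera("side")["img"][150:270,180:380];cv2.imwrite("pics/a.png",cv2.resize(a,(800,480)))
print(manip.get_obs()["wrist_force"],manip.get_obs()["tcp_pos"])
E
```

```text
[ 0.57332957  0.24831383 -0.18094909] [0.45209729 0.02153241 0.26094497]
```

View pics/a.png

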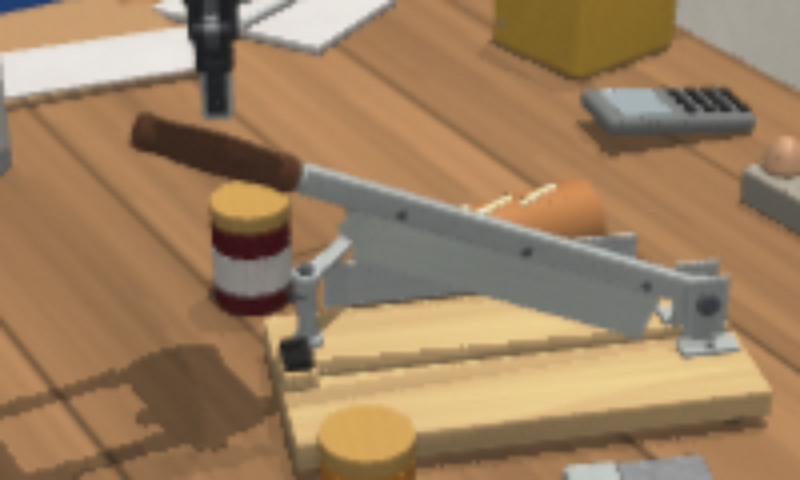

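Call:
jog_arm:
  plan:
    - [-1,0,-0.1,-0.6,0,0,0]
    - [-1,0,-0.1,-1.2,0,0,0]
    - [-1,0,-0.1,-1.8,0,0,0]
    - [-1,-0.2,0,-2.4,0,0,0]
    - [-1,-0.4,0.1,-3.0,0,0,0]

```text
time: 4.2
tcp_pos: [0.4484, 0.0225, 0.2311]
tcp_rot: [0.726, 3.056, -0.0]
wrist_force: [-1.0, -1.2, 2.2]
gripper_width: 0.002
grasp_force: 1.2
```

Call:
jog_arm:
  plan:
    - [-1,-0.2,0.1,-0.6,0,0,0]
    - [-1,-0.5,0.2,-1.2,0,0,0]
    - [-1,-0.7,0.3,-1.8,0,0,0]
    - [-1,-0.9,0.35,-2.4,0,0,0]
    - [-1,-1.1,0.4,-3.0,0,0,0]

```text
time: 4.82
tcp_pos: [0.4377, 0.0267, 0.201]
tcp_rot: [0.727, 3.056, 0.001]
wrist_force: [1.4, -0.8, 0.8]
gripper_width: -0.003
grasp_force: 1.1
```

Call:
jog_arm:
  plan:
    - [-1,-0.2,0.1,-0.6,0,0,0]
    - [-1,-0.4,0.1,-1.2,0,0,0]
    - [-1,-0.5,0.2,-1.8,0,0,0]
    - [-1,-0.7,0.2,-2.4,0,0,0]
    - [-1,-0.8,0.3,-3.0,0,0,0]

```text
time: 5.45
tcp_pos: [0.4292, 0.0296, 0.1708]
tcp_rot: [-0.727, -3.056, 0.0]
wrist_force: [0.0, -0.7, 2.0]
gripper_width: 0.001
grasp_force: 1.1
```

Call:
jog_arm:
  plan:
    - [-1,-0.1,0,-0.6,0,0,0]
    - [-1,-0.2,0.1,-1.2,0,0,0]
    - [-1,-0.4,0.1,-1.8,0,0,0]
    - [-1,-0.5,0.2,-2.4,0,0,0]
    - [-1,-0.6,0.2,-3.0,0,0,0]

```text
time: 6.08
tcp_pos: [0.4235, 0.0316, 0.1409]
tcp_rot: [-0.727, -3.056, 0.0]
wrist_force: [-2.4, 0.5, 2.8]
gripper_width: 0.003
grasp_force: 1.1
```

```bash
python3 - <<'E'
from station import manip, optics
import cv2
a=optics.camera("side")["img"][150:270,180:380];cv2.imwrite("pics/b.png",cv2.resize(a,(800,480)))
print(manip.get_obs()["wrist_force"],manip.get_obs()["tcp_pos"])
E
```

```text
[0.50161334 0.15217513 0.16500672] [0.42303098 0.03164756 0.14010127]
```

View pics/b.png

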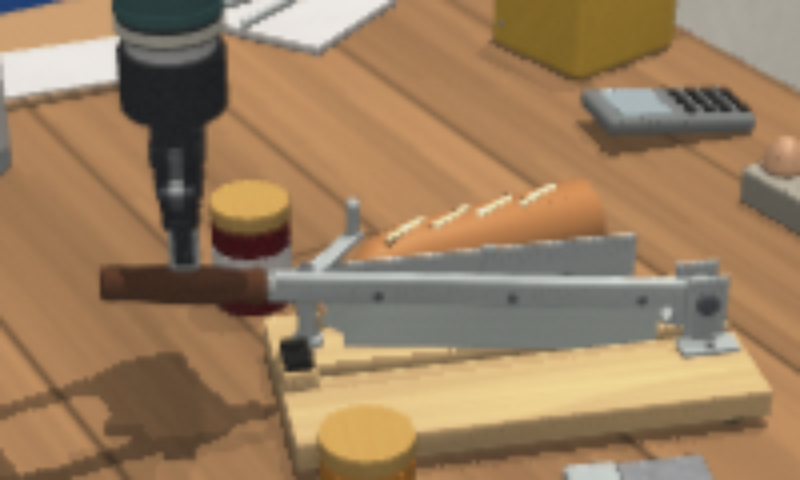

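The fingertip is at (183,262), in the middle of the handle, and the arm is going down with it.

Call:
jog_arm:
  plan:
    - [-1,-0.1,0,-0.6,0,0,0]
    - [-1,-0.2,0.1,-1.2,0,0,0]
    - [-1,-0.3,0.1,-1.8,0,0,0]
    - [-1,-0.3,0.1,-2.4,0,0,0]
    - [-1,-0.4,0.2,-3.0,0,0,0]

```text
time: 6.75
tcp_pos: [0.4196, 0.0333, 0.1108]
tcp_rot: [0.726, 3.056, -0.001]
wrist_force: [0.3, -1.3, 2.4]
gripper_width: 0.002
grasp_force: 1.0
```

Call:
jog_arm:
  plan:
    - [-1,0,0,-0.5,0,0,0]
    - [-1,-0.1,0,-1.0,0,0,0]
    - [-1,-0.1,0,-1.4,0,0,0]
    - [-1,-0.1,0,-1.8,0,0,0]
    - [-1,-0.1,0,-2.1,0,0,0]

```text
time: 7.38
tcp_pos: [0.4182, 0.0337, 0.0899]
tcp_rot: [-0.727, -3.055, -0.0]
wrist_force: [-0.9, 0.0, 2.5]
gripper_width: 0.001
grasp_force: 1.1
```

Call:
jog_arm:
  plan:
    - [-1,0,0,-0.1,0,0,0]
    - [-1,0,0,-0.2,0,0,0]
    - [-1,0,0,-0.3,0,0,0]
    - [-1,0,0,-0.4,0,0,0]
    - [-1,0,0,-0.5,0,0,0]

```text
time: 8.0
tcp_pos: [0.4185, 0.0336, 0.0852]
tcp_rot: [-0.727, -3.056, 0.0]
wrist_force: [-1.8, 1.3, 2.7]
gripper_width: -0.002
grasp_force: 1.0
```

Next I'll go in fine steps until the force rises.

Call:
jog_arm:
  plan:
    - [-1,0,0,-0.05,0,0,0]
    - [-1,0,0,-0.1,0,0,0]
    - [-1,0,0,-0.15,0,0,0]
    - [-1,0,0,-0.2,0,0,0]
    - [-1,0,0,-0.2,0,0,0]

```text
time: 8.62
tcp_pos: [0.4186, 0.0336, 0.0847]
tcp_rot: [-0.726, -3.056, 0.0]
wrist_force: [-7.1, 1.5, 14.5]
gripper_width: -0.003
grasp_force: 7.3
```

Contact came at z 0.085, with 14.5 N on the block, so the arm is fully down. I'll lift off and turn the tool so the finger's back faces the peg.

Call:
jog_arm:
  plan:
    - [-1,0,0,2,0,0,0]
    - [-1,0,0,6,0,0,10]
    - [-1,2,2,9,0,0,20]
    - [-1,6,5,9,0,0,30]
    - [-1,10,8,9,0,0,40]

```text
time: 9.25
tcp_pos: [0.5206, 0.1143, 0.1742]
tcp_rot: [-0.371, 3.116, -0.001]
wrist_force: [0.4, -0.3, 1.4]
gripper_width: 0.002
grasp_force: 0.0
```

```bash
python3 - <<'E'
from station import manip, optics
import cv2,numpy as np
o=manip.get_obs();print(o["tcp_pos"],o["joints"],o["tcp_rot"])
for c in("side","top"):
    optics.camera(c)
    for q in("handle","catch_pivot","catch_peg","cutter"):
        print(c,q,[(np.round(x["xyz"],3).tolist(),round(x["p"],2)) for x in optics.spot_point(c,q)[:2]])
E
```

```text
[0.5205933  0.11432255 0.17423379] [ 1.69792391e-01  3.75219069e-02  1.97146558e+00 -6.04683893e-04
  1.12942261e+00 -1.63752159e+00] [-3.70678533e-01  3.11641856e+00 -6.00190110e-04]
side handle [([0.422, 0.035, 0.066], 0.67)]
side catch_pivot [([0.528, 0.041, 0.088], 0.47), ([0.422, 0.536, -0.0], 0.41)]
side catch_peg [([0.592, 0.08, 0.108], 0.43)]
side cutter []
top handle [([0.422, 0.03, 0.068], 0.64)]
top catch_pivot [([0.528, 0.041, 0.087], 0.47)]
top catch_peg []
top cutter []
```

Call:
jog_arm:
  plan:
    - [-1,2.7,-0.3,0,0,0,9]
    - [-1,5.4,-0.6,0,0,0,17]
    - [-1,5.4,-0.6,-3,0,0,17]
    - [-1,5.4,-0.6,-6,0,0,17]
    - [-1,5.4,-0.6,-6.9,0,0,17]

```text
time: 10.38
tcp_pos: [0.5705, 0.1069, 0.1022]
tcp_rot: [0.818, -3.029, -0.001]
wrist_force: [0.1, -0.2, -0.3]
gripper_width: 0.003
grasp_force: 0.0
```

```bash
cat > plan.py <<'E'
import numpy as np
post=np.array([.527,.041])
def pos(b,gap): # finger centre behind peg at bar world angle b (deg)
    r=np.radians(b); t=np.array([np.sin(r),-np.cos(r)])
    return post+.075*np.array([np.cos(r),np.sin(r)])-gap*t
if __name__=="__main__":
    for g in(.018,):
        for b in range(31,-116,-6): print(b,np.round(pos(b,g)*100,1))
E
python3 plan.py; python3 - <<'E'
from station import manip, optics
import cv2,numpy as np
o=manip.get_obs();print(o["tcp_pos"],o["joints"][5])
a=optics.camera("side")["img"][150:270,180:380];b=optics.camera("top")["img"][170:270,210:376]
cv2.imwrite("pics/c.png",np.hstack([cv2.resize(a,(440,264)),cv2.resize(b,(360,264))]))
E
```

```text
31 [58.2  9.5]
25 [58.7  8.9]
19 [59.2  8.2]
13 [59.6  7.5]
7 [59.9  6.8]
1 [60.2  6. ]
-5 [60.3  5.2]
-11 [60.4  4.4]
-17 [60.4  3.6]
-23 [60.3  2.8]
-29 [60.1  2. ]
-35 [59.9  1.3]
-41 [59.5  0.5]
-47 [59.1 -0.2]
-53 [58.7 -0.8]
-59 [58.1 -1.4]
-65 [57.5 -1.9]
-71 [56.8 -2.4]
-77 [56.1 -2.8]
-83 [55.4 -3.1]
-89 [54.6 -3.4]
-95 [53.8 -3.5]
-101 [53.  -3.6]
-107 [52.2 -3.6]
-113 [51.4 -3.5]
[0.57050508 0.10686931 0.10220812] -1.955709500314936
```

View pics/c.png

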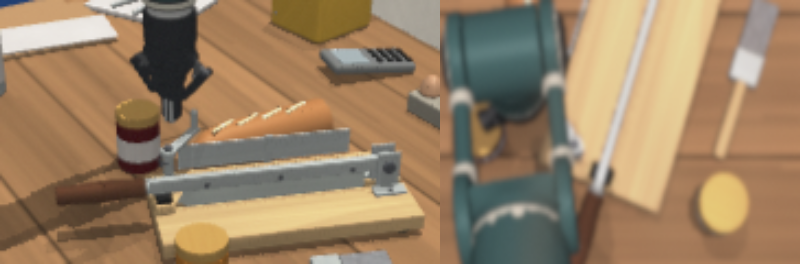

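The fingertip at (172,118) is just outside the peg at (193,115) and level with it. The lowered arm rests level on its block. I'll push now, turning the tool with the bar.

Call:
jog_arm:
  plan:
    - [-1,0.5,-0.6,0,0,0,0]
    - [-1,1.0,-1.2,0,0,0,0]
    - [-1,1.3,-1.5,0,0,0,-3]
    - [-1,1.5,-1.8,0,0,0,-6]
    - [-1,2.0,-2.5,0,0,0,-12]

```text
time: 11.1
tcp_pos: [0.5938, 0.0825, 0.1056]
tcp_rot: [-0.493, 3.1, 0.0]
wrist_force: [-1.1, 1.7, 0.6]
gripper_width: -0.003
grasp_force: 0.5
```

```bash
python3 - <<'E'
from station import manip, optics
import numpy as np
o=manip.get_obs();print(o["tcp_pos"],o["joints"][5],o["wrist_force"])
for c in("side","top"):
    optics.camera(c)
    for q in("catch_pivot","catch_peg"):
        print(c,q,[(np.round(x["xyz"],3).tolist(),round(x["p"],2)) for x in optics.spot_point(c,q)[:2]])
E
```

```text
[0.59378613 0.0825336  0.10563747] -1.790243277576644 [-1.09924528  1.72514378  0.61930773]
side catch_pivot [([0.529, 0.042, 0.087], 0.5)]
side catch_peg [([0.598, 0.062, 0.11], 0.39)]
top catch_pivot [([0.528, 0.043, 0.088], 0.59)]
top catch_peg []
```

Call:
jog_arm:
  plan:
    - [-1,0.3,-0.7,0,0,0,-6]
    - [-1,0.6,-1.4,0,0,0,-12]
    - [-1,0.9,-2.2,0,0,0,-18]
    - [-1,1.0,-3.0,0,0,0,-24]
    - [-1,1.1,-3.8,0,0,0,-30]

```text
time: 12.02
tcp_pos: [0.6038, 0.0448, 0.1044]
tcp_rot: [0.325, 3.124, 0.001]
wrist_force: [-0.4, 0.9, 0.3]
gripper_width: -0.003
grasp_force: 0.5
```

Call:
jog_arm:
  plan:
    - [-1,0,-0.8,0,0,0,-6]
    - [-1,-0.1,-1.6,0,0,0,-12]
    - [-1,-0.3,-2.4,0,0,0,-18]
    - [-1,-0.5,-3.1,0,0,0,-24]
    - [-1,-0.9,-3.9,0,0,0,-30]

```text
time: 12.65
tcp_pos: [0.595, 0.0057, 0.1045]
tcp_rot: [1.122, 2.933, 0.001]
wrist_force: [0.1, 0.4, -0.2]
gripper_width: -0.0
grasp_force: 0.5
```

```bash
python3 - <<'E'
from station import manip, optics
import numpy as np,cv2
o=manip.get_obs();print(o["tcp_pos"],o["joints"][5],o["wrist_force"])
for c in("side","top"):
    d=optics.camera(c)["img"]
    if c=="side": cv2.imwrite("pics/d.png",cv2.resize(d[150:270,200:380],(720,480)))
    for q in("catch_pivot","catch_peg","handle"):
        print(c,q,[(np.round(x["xyz"],3).tolist(),round(x["p"],2)) for x in optics.spot_point(c,q)[:2]])
E
```

```text
[0.59496344 0.00570892 0.10453276] -0.8726841216602382 [ 0.11608254  0.37473849 -0.19703407]
side catch_pivot [([0.528, 0.04, 0.087], 0.7)]
side catch_peg [([0.586, -0.013, 0.107], 0.42)]
side handle [([0.42, 0.035, 0.069], 0.86)]
top catch_pivot [([0.53, 0.041, 0.088], 0.7), ([0.429, -0.519, 0.0], 0.49)]
top catch_peg []
top handle []
```

View pics/d.png

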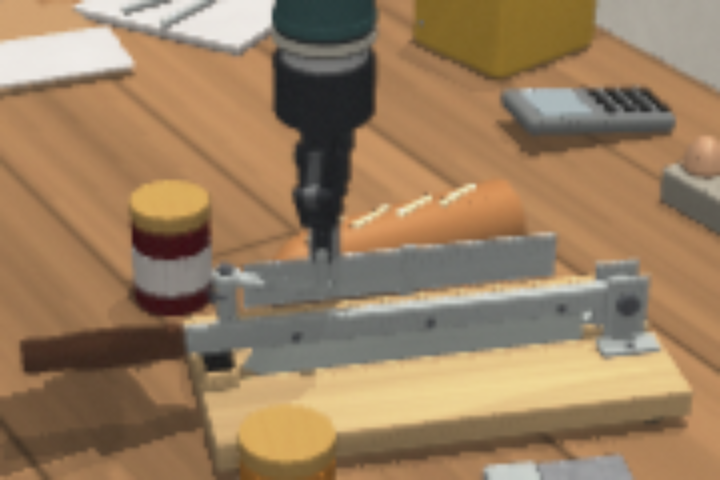

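The fingertip (325,285) has carried the bar to about -42°, and everything is as planned.

Call:
jog_arm:
  plan:
    - [-1,-0.4,-0.7,0,0,0,-6]
    - [-1,-0.8,-1.3,0,0,0,-12]
    - [-1,-1.4,-1.9,0,0,0,-18]
    - [-1,-2.0,-2.4,0,0,0,-24]
    - [-1,-2.7,-2.9,0,0,0,-30]

```text
time: 13.68
tcp_pos: [0.5679, -0.0233, 0.1044]
tcp_rot: [1.844, 2.543, 0.001]
wrist_force: [1.1, 0.6, -1.2]
gripper_width: 0.003
grasp_force: 0.5
```

Call:
jog_arm:
  plan:
    - [-1,-0.7,-0.4,0,0,0,-6]
    - [-1,-1.4,-0.7,0,0,0,-12]
    - [-1,-2.2,-1.0,0,0,0,-18]
    - [-1,-2.6,-1.1,0,0,0,-21]
    - [-1,-3.0,-1.1,0,0,0,-24]

```text
time: 14.3
tcp_pos: [0.5379, -0.0344, 0.1045]
tcp_rot: [2.33, 2.106, 0.001]
wrist_force: [0.4, -0.6, -0.3]
gripper_width: -0.002
grasp_force: 0.4
```

```bash
python3 - <<'E'
from station import manip, optics
import numpy as np,cv2
o=manip.get_obs();print(o["tcp_pos"],o["joints"][5],o["wrist_force"])
for c in("side","top"):
    d=optics.camera(c)["img"]
    for q in("catch_pivot","catch_peg","handle"):
        print(c,q,[(np.round(x["xyz"],3).tolist(),round(x["p"],2)) for x in optics.spot_point(c,q)[:2]])
E
```

```text
[ 0.53792354 -0.0344268   0.10452658] -0.00891109844013506 [ 0.42416226 -0.64050395 -0.34483885]
side catch_pivot [([0.528, 0.038, 0.085], 0.58)]
side catch_peg [([0.522, -0.035, 0.11], 0.44)]
side handle [([0.42, 0.031, 0.067], 0.93)]
top catch_pivot [([0.527, 0.042, 0.086], 0.55)]
top catch_peg [([0.468, -0.166, 0.002], 0.4)]
top handle [([0.42, 0.031, 0.068], 0.46)]
```

Call:
jog_arm:
  plan:
    - [-1,-0.4,-0.05,0,0,0,-3]
    - [-1,-0.8,-0.1,0,0,0,-6]
    - [-1,-1.1,-0.1,0,0,0,-8]
    - [-1,-1.4,-0.1,0,0,0,-10]
    - [-1,-1.6,-0.1,0,0,0,-12]

```text
time: 15.32
tcp_pos: [0.5216, -0.0354, 0.1044]
tcp_rot: [2.539, 1.85, 0.0]
wrist_force: [0.0, 0.1, 1.0]
gripper_width: 0.001
grasp_force: 0.4
```

Call:
jog_arm:
  plan:
    - [-1,-0.1,0,0,0,0,-1]
    - [-1,-0.2,0,0,0,0,-2]
    - [-1,-0.3,0,0,0,0,-3]
    - [-1,-0.3,0,0,0,0,-3]
    - [-1,-0.3,0,0,0,0,-3]

```text
time: 15.95
tcp_pos: [0.5194, -0.0356, 0.1046]
tcp_rot: [2.584, 1.785, 0.002]
wrist_force: [4.8, -1.3, -1.5]
gripper_width: 0.002
grasp_force: 2.5
```

Call:
jog_arm:
  plan:
    - [-1,-0.05,0,0,0,0,0]
    - [-1,-0.1,0,0,0,0,0]
    - [-1,-0.1,0,0,0,0,0]
    - [-1,-0.1,0,0,0,0,0]
    - [-1,-0.1,0,0,0,0,0]

```text
time: 16.58
tcp_pos: [0.5193, -0.0356, 0.1046]
tcp_rot: [2.583, 1.784, 0.004]
wrist_force: [7.3, -0.9, -4.3]
gripper_width: 0.003
grasp_force: 3.5
```

It's firmly against the stop: the force rose with no further movement. I'll back away along the push line, then lift.

Call:
jog_arm:
  plan:
    - [-1,0.4,-0.15,0,0,0,0]
    - [-1,1.5,-0.5,0,0,0,0]
    - [-1,2,-0.7,3,0,0,0]
    - [-1,2,-0.7,8,0,0,0]
    - [-1,2,-0.7,14,0,0,0]

```text
time: 17.2
tcp_pos: [0.5363, -0.0425, 0.244]
tcp_rot: [-2.583, -1.783, 0.006]
wrist_force: [1.6, -0.1, 0.2]
gripper_width: 0.001
grasp_force: 0.0
```

Call:
jog_arm:
  plan:
    - [-1,0,6,3,0,0,0]
    - [-1,-2,12,5,0,0,0]
    - [-1,-4,18,5,0,0,0]
    - [-1,-6,24,5,0,0,0]
    - [-1,-8,30,5,0,0,0]

```text
time: 17.82
tcp_pos: [0.4599, 0.2496, 0.2944]
tcp_rot: [2.585, 1.785, -0.001]
wrist_force: [1.4, 0.0, -0.8]
gripper_width: 0.0
grasp_force: 0.0
```

```bash
python3 - <<'E'
from station import manip, optics
import numpy as np,cv2
o=manip.get_obs();print(o["time"],o["wrist_force"])
ims=[]
for c in("side","top"):
    d=optics.camera(c)["img"]
    ims.append(cv2.resize(d[165:270,200:360] if c=="side" else d[115:285,215:365],(400,263) if c=="side" else (400,453)))
    for q in("catch_pivot","catch_peg","handle","cutter","jam_jar","honey_jar"):
        print(c,q,[(np.round(x["xyz"],3).tolist(),round(x["p"],2)) for x in optics.spot_point(c,q)[:1]])
ims[0]=cv2.copyMakeBorder(ims[0],0,190,0,0,0)
cv2.imwrite("pics/e.png",np.hstack(ims))
E
```

```text
17.825 [ 1.4306719   0.03565271 -0.84318324]
side catch_pivot [([0.529, 0.043, 0.086], 0.41)]
side catch_peg [([0.502, -0.027, 0.111], 0.59)]
side handle [([0.419, 0.032, 0.069], 0.78)]
side cutter [([0.504, 0.006, -0.002], 0.57)]
side jam_jar [([0.543, 0.176, -0.0], 0.92)]
side honey_jar [([0.461, -0.162, 0.002], 0.92)]
top catch_pivot [([0.527, 0.041, 0.088], 0.48)]
top catch_peg [([0.61, -0.198, 0.0], 0.27)]
top handle []
top cutter [([0.508, 0.0, 0.001], 0.87)]
top jam_jar [([0.55, 0.178, -0.001], 0.66)]
top honey_jar [([0.466, -0.167, -0.001], 0.75)]
```

View pics/e.png

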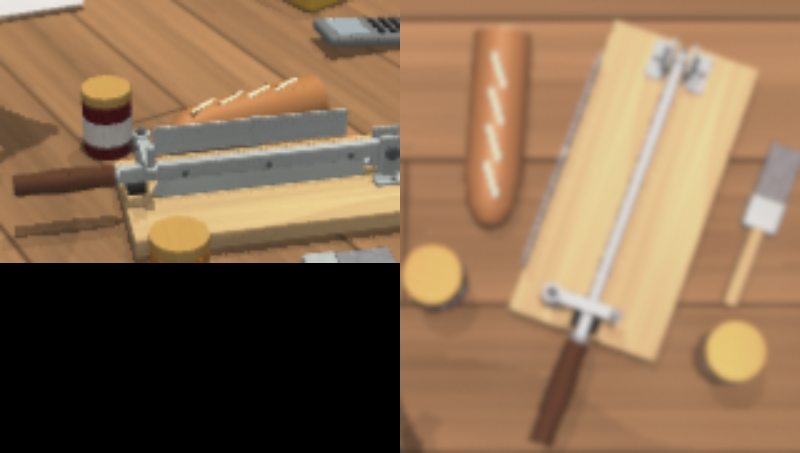

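The bar lies square across the lowered arm, from the post at (550,293) to the peg at (613,315). The cutter and its neighbours have not moved, so I'm handing in.

```bash
python3 -c "
from station import manip
print(manip.sign_off())"
```

```text
the job is handed in; nothing more can be done
None
```

The blade arm is fully down on its block and the catch is square across it against its stop; nothing else moved in the last pictures, and the job was handed in at about 18 s (no verdict shown).

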